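# Lift the ring dish off the jeweller's scale and hold it level

### The arm

A 6-joint arm with a two-finger parallel gripper is mounted at the origin on the work surface. World frame = base frame: x ahead of the robot, y to its left, z up, the work surface at z = 0. Lengths are in m, angles in degrees, forces in N, time in s.
With the tool pointing down it reaches from about 0.325 to 0.9 m from the base axis. Payload 6.1 kg.
Tool frame: the origin (TCP) lies on the centre line of the jaws, within the pads' length; the fingertips stand 11 mm ahead of it and the grasp point (between the pads) lies 8 mm behind it; z points along the fingers, y is the direction in which the jaws open and shut (so a half turn about z gives the same grasp; the last joint's range is limited). The gripper opens to 85 mm and grips with 20 to 120 N. Pads are 22 mm wide; open, the fingers measure 114 mm over their backs; the gripper's body (76 mm by 85 mm) begins 54 mm behind the grasp point. The pads swing forward as they close: fully open they stand 13 mm farther back than shut.
Start: joints at [-74.605, 12.628, 87.462, -0, 79.91, -7.225], TCP at [0.24, -0.577, 0.242] pointing down, gripper open.
Joint ranges: [-170.65, 170.65], [-52.31, 119.04], [5.05, 147.46], [-71.25, 251.25], [11.57, 151.72], [-153.62, 153.62]. Speed limits (degrees/s): [147.25, 147.25, 172.46, 180, 180, 180].

### API

Orientations are given as [roll, pitch, yaw] about the fixed x, y, z axes, in that order (R = Rz(yaw) Ry(pitch) Rx(roll)).
In Python, from rig import env gives the robot as it stands.
- The arm moves only by the tool send_rows, never from a script. Its argument "targets" is a list that holds one entry, the list of rows, each a list of 7 numbers: the shift along the tool's x, y, z in units of 200 mm (1.0 is 200 mm), then the turn, a rotation vector about the tool's x, y, z in units of pi rad (1.0 is pi rad), then the opening, from -1 (shut) to 1 (fully open). In form: [[[tx, ty, tz, wx, wy, wz, grip], ...]]. A call has 1 to 5 rows; each row is the pose to reach, as a shift and turn from the pose commanded when the call began, along the tool's axes at that moment, turning the shorter way round; what a row does not reach only later rows make up. A row lasts 1/8 s, in which the tool goes at most 62.5 mm and 10.7 degrees, less where a joint would pass 70% of its speed; a pose out of reach is approached as far as the arm can. A call with a number of a shift or a turn outside -1 to 1 is refused whole. A call with a gripper value outside its range is refused whole. The fingers move at their own pace and stop on an object; "grip_force" is the grip in N (left out, the last holds). Time passes only in rows, so rows that repeat a pose let the fingers close. It gives the time, the measured TCP pose, the force and the opening at its end, in the units of the state.
- env.get_obs(): the state, without advancing time (a new reading comes with each control period).
- env.capture(name): name is "scene" or "top" or "wrist"; returns the picture (400x640x3 uint8, blue, green, red); there is no depth.
- env.calibration(name): a dict with "intrinsics" (3x3 intrinsics, pixels), "R" (3x3) and "t" (3): a world point X has camera coordinates R X + t; the wrist camera has in their place "tool_from_camera" (4x4, takes a point from camera to tool coordinates, whose origin is the TCP and whose axes are the flange's). Camera axes: x right, y down, z forward; pixel columns grow to the right and rows downward; lengths in m; the calibration is good to about 2 mm. A picture is of the moment at which its call begins: read the wrist's pose just before it. calibration takes no time and is no camera call.
- env.finish_job(): hands the job in, once; it reports no verdict.
The state is a dict: "time_s": time; "joints": joint angles; "joint_vel": joint speeds; "effort": joint torques, N m; "position": TCP position; "eef_rot": TCP orientation; "force": force on the tool from outside, world axes, zero at the start; "wrist_torque": the same for the moment, N m; "gripper_width": finger opening in m.
Only numpy, scipy, OpenCV 4.12 (cv2) and the standard library are available. Lean on these libraries where they do the work, as an engineer would, in place of code of your own. Each camera call takes 0.05 s, during which the arm holds its last target.

### The job

The jeweller wants to zero the scale: take the porcelain dish with the three rings in it by its middle post, pinching the porcelain only gently and without leaning on the scale, and lift it straight up off the pan to about 12 cm above it, level enough all the way that every ring stays in the dish. Keep it there over the pan, level and still, for three seconds, and finish still holding it up like that; do not disturb the empty dish on its block, the hammer, the wooden cone or the jar.

Things in the scene. Friction and masses are not known exactly. Their poses are not given: they have to be found in the camera images.
- dish: Dish to lift, on the scale. White porcelain saucer, foot 92 and rim 120 mm across, rim 16 and inner floor 6 mm above the underside; in its middle a flat-sided post 24 mm wide (own x) by 14 mm thick (own y), top 84 mm above the underside. Origin: centre of underside, z up. 150 to 300 g plus 40 g of rings. 20 to 30 N per finger holds it; over 45 N is too hard.
- spare: Empty dish of the same shape and size, standing on the wooden block; leave it alone. Origin: centre of the underside, z up.
- scale: Flat grey weighing scale, fixed to the bench, 170 (x) by 130 (y) mm, housing 32 mm high, with a round steel pan 110 mm across whose top is 40 mm above the bench; blank display on its -x side. Origin: centre of the underside, z up.
- pan (a point): Centre of the top of the scale's steel pan, 40 mm above the bench; axes as the scale's.
- block: Plain wooden block, fixed, 120 by 120 by 40 mm high, under the empty dish. Scale and block may be left or right of one another. Origin: centre of the underside.
- band_wide: Loose brass ring lying flat in the dish, 23 mm across, 8 mm high. Origin: centre of the underside.
- band_slim: Loose steel ring lying flat in the dish, 22 mm across, 5 mm high. Origin: centre of the underside.
- band_thick: Loose copper ring lying flat in the dish, 25 mm across, 6 mm high. Origin: centre of the underside.
- hammer: Bystander: hammer about 240 mm long, lying on the far side of the bench. Its handle runs along its own x axis.
- cone: Bystander: wooden ring-display cone, 60 mm across the foot, 120 mm high, left of the work. Origin: centre of the underside.
- jar: Bystander: amber glass jar with a steel cap, 56 mm across, 60 mm high, right of the work. Origin: centre of the underside.
Mind the look-alikes: they are no part of the job. Leave any blue, pink or yellow look-alike of the dish alone.

How it is judged:
By the outcome, as a careful person would: the job done as asked, in the order asked, and still so for the second after the job is handed in, while the arm keeps its last pose, push and grip.
It also fails if it takes over 42 s, if anything falls off the work surface, if the arm or the gripper's body presses on something with over 40 N, if the wrist force passes 120 N, or if a joint passes its speed limit or range.

## Working session

There is one attempt and no reset: what is moved stays moved. The work goes in short steps, Python scripts to look and compute and a tool call to move; the robot and the scene stay as the last step left them, time stands still between calls to the robot, and variables do not carry over. Pictures are saved under pics/ and viewed, and the job is handed in when it is done.

Besides the shell and the picture viewer there is one more tool, called after "Emit:" as a command line: name --argument value ..., lists and objects as JSON in quotes. send_rows: Moves the arm, as the interface text tells. Shifts and turns lie within -1 to 1; 1 stands for 200 mm of shift or pi rad of turn. Its arguments: {"type":"object","properties":{"targets":{"type":"array"},"grip_force":{"type":"number"}},"required":["targets"]}

```bash
ls; mkdir -p pics; python3 - <<'E'
from rig import env
import cv2
o=env.get_obs();print(o)
for n in("scene","top"):
    cv2.imwrite(f"pics/{n}0.png",env.capture(n));c=env.calibration(n);print(n,c)
print(env.calibration("wrist"))
E
```

```text
pics
{'time_s': 0.0, 'joints': array([-7.46035795e+01,  1.26769893e+01,  8.75246420e+01, -8.98142797e-04,
        7.99106175e+01, -7.22472299e+00]), 'joint_vel': array([ 0.05382222,  0.00848372, -0.0954068 ,  0.06890943, -0.10887118,
       -0.02687631]), 'effort': array([-2.43975112e-03, -4.96900284e+01, -3.89399922e+01, -2.63800757e-04,
        1.09591306e-02, -3.35968241e-05]), 'position': array([ 0.24023723, -0.57635763,  0.2411907 ]), 'eef_rot': array([-1.79888531e+02, -1.32396187e-02,  2.26212888e+01]), 'force': array([-0.04705641,  0.06537447,  0.51906846]), 'wrist_torque': array([-0.07276928,  0.02402733, -0.00623252]), 'gripper_width': 0.08536560431562333}
scene {'intrinsics': array([[435.51153045,   0.        , 315.85181688],
       [  0.        , 435.51153045, 198.43288029],
       [  0.        ,   0.        ,   1.        ]]), 'R': array([[-0.51689116,  0.8559286 , -0.01448319],
       [ 0.71623522,  0.42314084, -0.55494048],
       [-0.468861  , -0.2972172 , -0.83176397]]), 't': array([ 0.29444214, -0.39568086,  1.54320091])}
top {'intrinsics': array([[388.06735049,   0. 
[... 175 characters left out ...]
425],
       [-0.99334291, -0.01247927, -0.11451691],
       [ 0.11460713, -0.0067691 , -0.99338783]]), 't': array([-4.11584640e-04,  6.02784599e-01,  1.20161319e+00])}
{'intrinsics': array([[296.17652718,   0.        , 319.2041686 ],
       [  0.        , 296.17652718, 205.04165496],
       [  0.        ,   0.        ,   1.        ]]), 'tool_from_camera': array([[ 1.10395912e-03, -9.63417213e-01, -2.68003835e-01,
         6.89496298e-02],
       [ 9.99999350e-01,  1.13996365e-03,  2.12601346e-05,
        -1.02661578e-03],
       [ 2.85032251e-04, -2.68003685e-01,  9.63417845e-01,
        -1.31794401e-01],
       [ 0.00000000e+00,  0.00000000e+00,  0.00000000e+00,
         1.00000000e+00]])}
```

View pics/scene0.png

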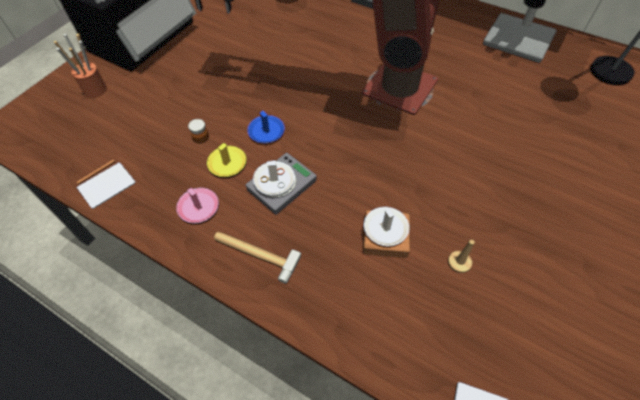

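View pics/top0.png

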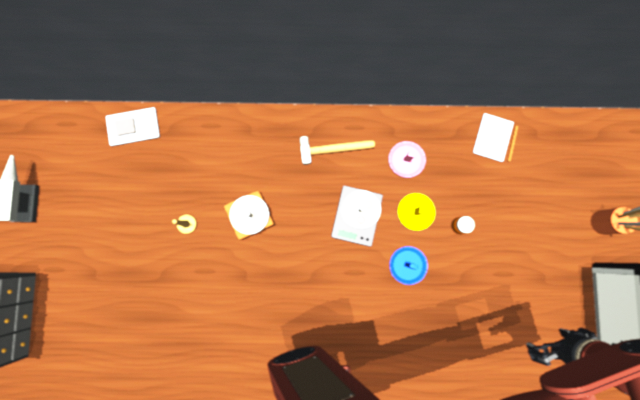

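```bash
python3 - <<'E'
import cv2,numpy as np
s=cv2.imread("pics/scene0.png");t=cv2.imread("pics/top0.png")
a=cv2.resize(s[140:220,230:330],(790,632)[:2],interpolation=cv2.INTER_CUBIC)
b=cv2.resize(t[175:255,320:400],(560,560),interpolation=cv2.INTER_CUBIC)
cv2.imwrite("pics/s1.png",cv2.resize(a,(700,560)));cv2.imwrite("pics/t1.png",b)
E
```

```text
(no output)
```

View pics/s1.png

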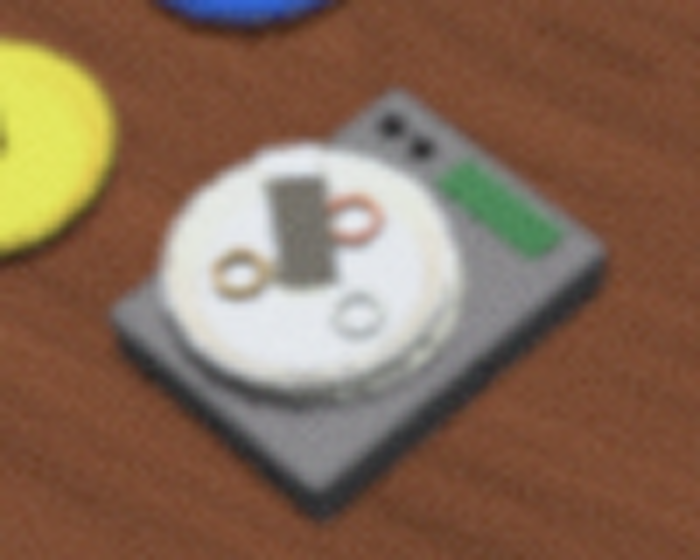

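View pics/t1.png

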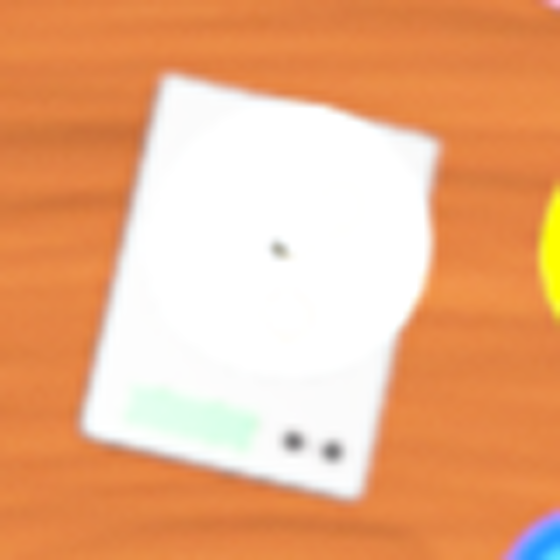

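Candidates for the dish: white dish with three rings on the scale (scene 274,180; top 361,210), which is the target. The spare on its block is at scene 387,226, and the blue, yellow and pink ones are at scene 265,129 / 226,160 / 197,205. The crop shows brass, copper and steel rings around a post, standing on the scale with the green display.

```bash
cat > h.py <<'E'
import numpy as np
from scipy.spatial.transform import Rotation as Ro
def ray(c,u,v,z):
    K=c["intrinsics"];R=c["R"];t=c["t"];d=R.T@np.linalg.solve(K,[u,v,1]);o=-R.T@t
    return o+d*(z-o[2])/d[2]
def wcal(env,o):
    c=env.calibration("wrist");T=c["tool_from_camera"];Rt=Ro.from_euler('xyz',o["eef_rot"],degrees=True).as_matrix()
    Rc=Rt@T[:3,:3];p=Rt@T[:3,3]+o["position"]
    return dict(intrinsics=c["intrinsics"],R=Rc.T,t=-Rc.T@p)
def proj(c,X):
    q=c["R"]@np.asarray(X)+c["t"];q=c["intrinsics"]@q;return q[:2]/q[2]
def shift(o,P,rpy):
    R0=Ro.from_euler('xyz',o["eef_rot"],degrees=True);R1=Ro.from_euler('xyz',rpy,degrees=True)
    return (R0.inv().apply(np.array(P)-o["position"])/0.2).round(4),((R0.inv()*R1).as_rotvec()/np.pi).round(4)
E
python3 - <<'E'
from rig import env
from h import *
c=env.calibration("top");s=env.calibration("scene")
f=lambda x,y:(320+x/7,175+y/7)
print("top",ray(c,*f(287,240),.056),[ray(c,*f(*p),.032) for p in((168,75),(440,145),(362,497),(83,432))])
g=lambda x,y:(230+x/7,140+y/7)
print("scene rim",ray(s,*g(312,268),.056),"posttop",ray(s,*g(297,180),.124))
o=env.get_obs()
P=ray(c,*f(287,240),.056);P[2]=.29
print(P,shift(o,P,[180,0,0]))
E
```

```text
top [ 0.5868921 -0.1312665  0.056    ] [array([ 0.66483039, -0.07963201,  0.032     ]), array([ 0.63399872, -0.20436324,  0.032     ]), array([ 0.47329   , -0.16787245,  0.032     ]), array([ 0.5010249 , -0.04179062,  0.032     ])]
scene rim [ 0.58930785 -0.12647699  0.056     ] posttop [ 0.59503226 -0.12204586  0.124     ]
[ 0.5868921 -0.1312665  0.29     ] (array([ 2.4561, -1.3882, -0.2406]), array([-0.0006,  0.    ,  0.1257]))
```

Emit:
send_rows --targets '[[[0.25,-0.14,-0.05,0,0,0.025,1],[0.5,-0.28,-0.1,0,0,0.05,1],[0.75,-0.42,-0.15,0,0,0.075,1],[1.0,-0.56,-0.2,0,0,0.1,1],[1.0,-0.56,-0.24,0,0,0.125,1]]]'

```text
time_s: 0.72
position: [0.3842, -0.3932, 0.2905]
eef_rot: [-179.9, -0.0, 0.3]
force: [-0.2, -0.9, 0.3]
gripper_width: 0.0853
```

```bash
python3 - <<'E'
from rig import env
from h import *
o=env.get_obs();print(o["time_s"],o["position"],o["eef_rot"],shift(o,[.587,-.131,.29],[180,0,0]))
E
```

```text
0.725 [ 0.38419269 -0.39324615  0.29049669] [-1.79940425e+02 -3.37495751e-02  2.67231588e-01] (array([ 1.0201, -1.3065,  0.0044]), array([-0.0003, -0.0002,  0.0015]))
```

Emit:
send_rows --targets '[[[0.2,-0.2,0,0,0,0,1],[0.4,-0.45,0,0,0,0,1],[0.6,-0.7,0,0,0,0,1],[0.8,-0.9,0,0,0,0,1],[0.9,-1.0,0,0,0,0,1]]]'

```text
time_s: 1.35
position: [0.5629, -0.1934, 0.2898]
eef_rot: [-179.9, 0.0, 0.3]
force: [-0.5, -0.2, 0.1]
gripper_width: 0.0856
```

Emit:
send_rows --targets '[[[0.1,-0.2,0,0,0,0,1],[0.12,-0.3,0,0,0,0,1],[0.12,-0.3,0,0,0,0,1]]]'

```text
time_s: 1.72
position: [0.5852, -0.1351, 0.2899]
eef_rot: [-180.0, 0.1, 0.2]
force: [0.2, 0.1, 1.4]
gripper_width: 0.0855
```

```bash
python3 - <<'E'
from rig import env
from h import *
import cv2
o=env.get_obs();im=env.capture("wrist");print(o["time_s"],o["position"],o["eef_rot"],o["force"])
c=wcal(env,o);np.save("w1.npy",c,allow_pickle=True)
cv2.imwrite("pics/w1.png",im)
print(proj(c,[.587,-.131,.124]),proj(c,[.587,-.131,.056]))
E
```

```text
1.725 [ 0.58519491 -0.13509146  0.28990907] [-1.79998466e+02  5.08935789e-02  2.48000747e-01] [0.16936101 0.10619151 1.4033953 ]
[316.5633213  189.73175121] [317.0296193 177.8089021]
```

View pics/w1.png

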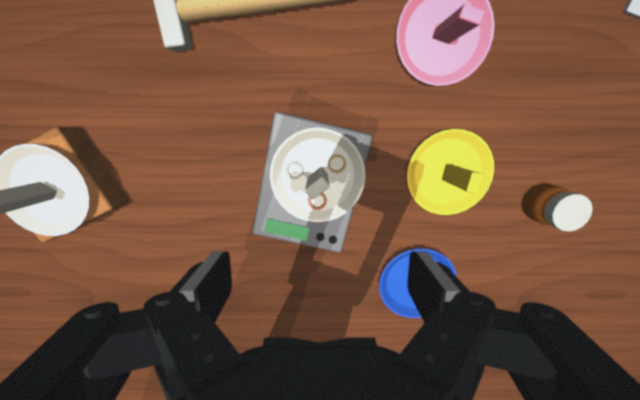

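```bash
python3 - <<'E'
import cv2
s=cv2.imread("pics/w1.png")
cv2.imwrite("pics/w1c.png",cv2.resize(s[120:225,260:380],None,fx=5.5,fy=5.5,interpolation=cv2.INTER_CUBIC))
E
```

```text
(no output)
```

View pics/w1c.png

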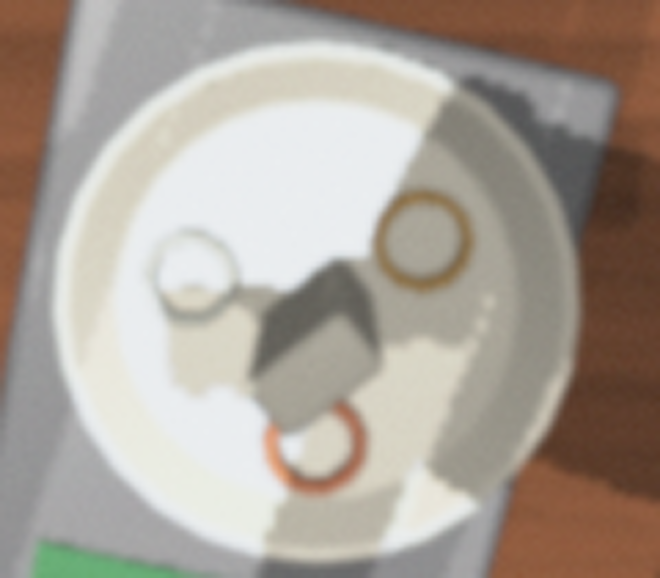

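```bash
python3 - <<'E'
from h import *
import cv2
c=np.load("w1.npy",allow_pickle=True).item()
f=lambda x,y:(260+x/5.5-.4,120+y/5.5-.4)
C=np.array([ray(c,*f(*p),.124)[:2] for p in((345,318),(380,360),(293,432),(252,372))])
print(C, C.mean(0));d=np.diff(np.vstack([C,C[:1]]),axis=0)
print(np.linalg.norm(d,axis=1),np.degrees(np.arctan2(d[:,1],d[:,0])))
# rim points
r=np.array([ray(c,*f(*p),.056)[:2] for p in((55,300),(578,300),(315,42),(315,560),(130,112),(130,480),(500,112))])
A=np.c_[2*r,np.ones(len(r))];s=np.linalg.lstsq(A,(r**2).sum(1),rcond=None)[0];print("rim",s[:2],np.sqrt(s[2]+s[:2]@s[:2]))
im=cv2.imread("pics/w1.png")
E
```

```text
[[ 0.59984754 -0.13682243]
 [ 0.59196978 -0.14340477]
 [ 0.57805243 -0.1272013 ]
 [ 0.58955868 -0.11955542]] [ 0.58985711 -0.13174598]
[0.01026578 0.02135989 0.01381496 0.02010001] [-140.11923694  130.65964878   33.60395857  -59.21064513]
rim [ 0.58925005 -0.13112464] 0.059445803610924004
```

Emit:
send_rows --targets '[[[0.01,-0.01,0.1,0,0,-0.055,1],[0.02,-0.018,0.2,0,0,-0.11,1],[0.02,-0.018,0.3,0,0,-0.165,1],[0.02,-0.018,0.3,0,0,-0.22,1],[0.02,-0.018,0.3,0,0,-0.275,1]]]'

```text
time_s: 2.4
position: [0.5885, -0.1344, 0.2298]
eef_rot: [-180.0, 0.1, 49.8]
force: [0.8, 0.2, -0.1]
gripper_width: 0.0856
```

Emit:
send_rows --targets '[[[0,0,0,0,0,-0.025,1],[0,0,0,0,0,-0.025,1],[0,0,0,0,0,-0.025,1]]]'

```text
time_s: 2.78
position: [0.589, -0.1335, 0.2304]
eef_rot: [180.0, 0.0, 54.0]
force: [0.2, -0.5, 0.4]
gripper_width: 0.0856
```

```bash
python3 - <<'E'
from rig import env
from h import *
import cv2
o=env.get_obs();im=env.capture("wrist");print(o["time_s"],o["position"],o["eef_rot"],o["joints"])
c=wcal(env,o);np.save("w2.npy",c,allow_pickle=True)
cv2.imwrite("pics/w2.png",im)
cv2.imwrite("pics/w2c.png",cv2.resize(im[120:270,220:420],None,fx=4,fy=4,interpolation=cv2.INTER_CUBIC))
print(proj(c,[.5895,-.1314,.124]),proj(c,[.5895,-.1314,.056]))
E
```

```text
2.775 [ 0.58904456 -0.13353659  0.23038245] [1.79991939e+02 1.20907990e-02 5.39602596e+01] [-2.02429747e+01  1.02567092e+01  9.14936789e+01 -1.41246977e-02
  7.82451474e+01  1.57996418e+01]
[318.45250399 206.29264961] [318.64351359 188.7901319 ]
```

View pics/w2c.png

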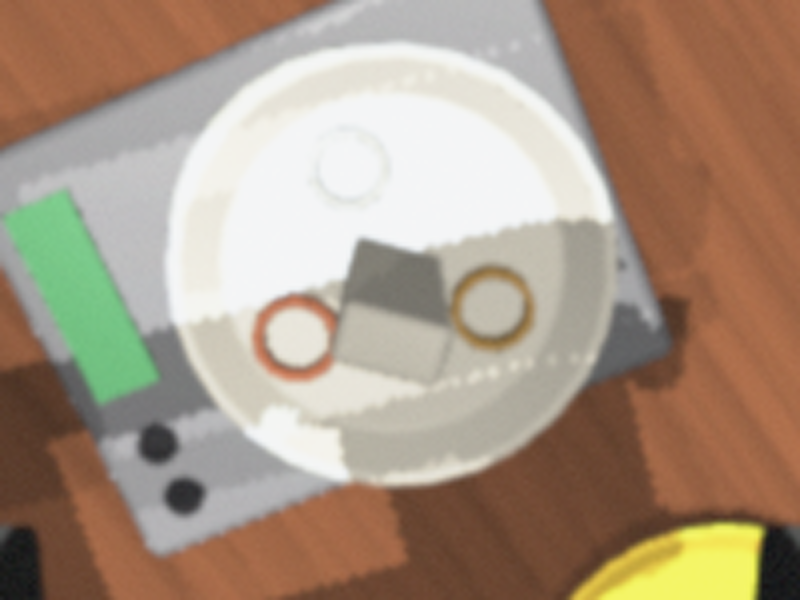

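View pics/w2.png

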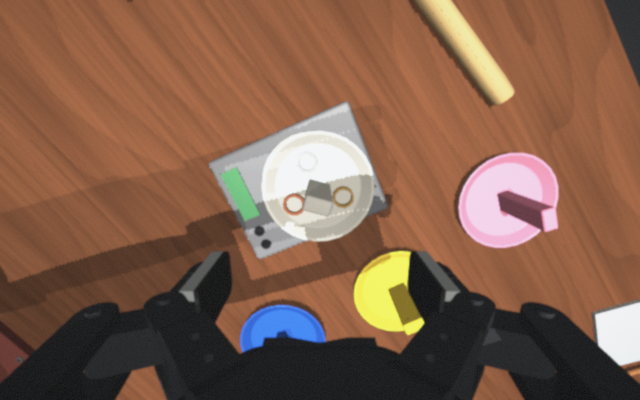

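The turn sign came out opposite to what I wanted (yaw is +54). The view is still useful: the post top is at crop (332–450, 302–386). I'll measure from it and turn the right way.

```bash
python3 - <<'E'
from h import *
from rig import env
c=np.load("w2.npy",allow_pickle=True).item()
f=lambda x,y:(220+x/4-.4,120+y/4-.4)
C=np.array([ray(c,*f(*p),.124)[:2] for p in((362,302),(450,328),(434,387),(331,360))])
print(C, C.mean(0));d=np.diff(np.vstack([C,C[:1]]),axis=0)
print(np.linalg.norm(d,axis=1),np.degrees(np.arctan2(d[:,1],d[:,0])))
r=np.array([ray(c,*f(*p),.056)[:2] for p in((166,265),(615,265),(390,42),(395,487),(230,105),(550,105),(230,425))])
A=np.c_[2*r,np.ones(len(r))];s=np.linalg.lstsq(A,(r**2).sum(1),rcond=None)[0];print("rim",s[:2],np.sqrt(s[2]+s[:2]@s[:2]))
o=env.get_obs();print(shift(o,[.5895,-.1314,.23],[180,0,126]))
E
```

```text
[[ 0.58956537 -0.1195634 ]
 [ 0.60107477 -0.13478703]
 [ 0.59090269 -0.14331154]
 [ 0.57688123 -0.12580244]] [ 0.58960602 -0.1308661 ]
[0.01908469 0.01327172 0.02243145 0.01413552] [ -52.90992004 -140.03599837  128.68808905   26.19153193]
rim [ 0.58827875 -0.13024402] 0.05988814310723458
(array([ 0.0087, -0.0041,  0.0019]), array([ 0.e+00,  1.e-04, -4.e-01]))
```

Emit:
send_rows --targets '[[[0.008,-0.002,0,0,0,-0.055,1],[0.008,-0.002,0,0,0,-0.11,1],[0.008,-0.002,0,0,0,-0.165,1],[0.008,-0.002,0,0,0,-0.22,1],[0.008,-0.002,0,0,0,-0.275,1]]]'

```text
time_s: 3.45
position: [0.5899, -0.1312, 0.2303]
eef_rot: [-180.0, 0.0, 103.9]
force: [0.5, 0.0, 0.8]
gripper_width: 0.0855
```

Emit:
send_rows --targets '[[[0,0,0,0,0,-0.055,1],[0,0,0,0,0,-0.11,1],[0,0,0,0,0,-0.13,1],[0,0,0,0,0,-0.13,1],[0,0,0,0,0,-0.13,1]]]'

```text
time_s: 4.08
position: [0.5899, -0.1312, 0.2303]
eef_rot: [-180.0, 0.0, 126.9]
force: [0.3, 0.7, -1.0]
gripper_width: 0.085
```

```bash
python3 - <<'E'
from rig import env
from h import *
import cv2
o=env.get_obs();im=env.capture("wrist");print(o["time_s"],o["position"],o["eef_rot"],o["joints"])
c=wcal(env,o);np.save("w3.npy",c,allow_pickle=True)
cv2.imwrite("pics/w3.png",im)
cv2.imwrite("pics/w3c.png",cv2.resize(im[120:270,220:420],None,fx=4,fy=4,interpolation=cv2.INTER_CUBIC))
print(proj(c,[.5895,-.1314,.124]),proj(c,[.5895,-.1314,.056]))
E
```

```text
4.075 [ 0.58994271 -0.1311514   0.23033219] [-1.79997697e+02  3.50902663e-03  1.26919972e+02] [-2.00045938e+01  1.03077091e+01  9.14410282e+01 -3.92691623e-03
  7.82495791e+01 -5.69237657e+01]
[316.89402158 207.70976705] [317.42577834 189.99576528]
```

View pics/w3c.png

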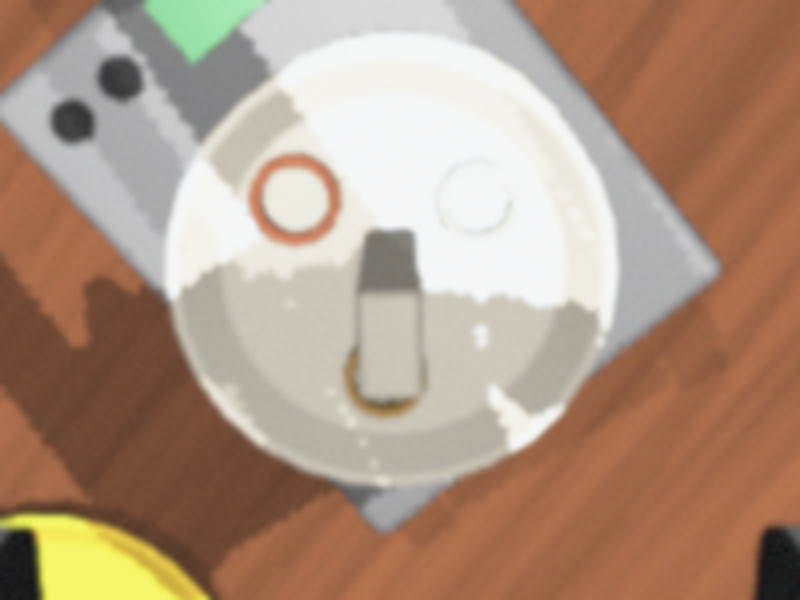

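```bash
python3 - <<'E'
from rig import env
from h import *
o=env.get_obs();c=wcal(env,o);p=o["position"]
R=Ro.from_euler('xyz',o["eef_rot"],degrees=True)
print(o["eef_rot"],R.as_matrix().round(4));print(env.calibration("wrist"))
for P in ([.5895,-.1314,.124],[*p[:2],.124]):print(R.inv().apply(np.array(P)-p),c["R"]@P+c["t"],proj(c,P))
E
```

```text
[-1.79998516e+02  2.11119186e-03  1.26940480e+02] [[-0.601   0.7993  0.    ]
 [ 0.7993  0.601  -0.    ]
 [-0.     -0.     -1.    ]]
{'intrinsics': array([[296.17652718,   0.        , 319.2041686 ],
       [  0.        , 296.17652718, 205.04165496],
       [  0.        ,   0.        ,   1.        ]]), 'tool_from_camera': array([[ 1.10575816e-03, -9.63761061e-01, -2.66764679e-01,
         6.83044606e-02],
       [ 9.99999134e-01,  1.25589310e-03, -3.92194575e-04,
         1.52739354e-03],
       [ 7.13009779e-04, -2.66764014e-01,  9.63761616e-01,
        -1.31796550e-01],
       [ 0.00000000e+00,  0.00000000e+00,  0.00000000e+00,
         1.00000000e+00]])}
[ 4.51245457e-05 -5.31961155e-04  1.06302708e-01] [-0.00196506  0.00226679  0.24768091] [316.85434736 207.75227957]
[3.91696192e-06 2.75342949e-06 1.06302696e-01] [-0.0014304   0.00230718  0.24769168] [317.49377772 207.80045683]
```

```bash
python3 - <<'E'
import cv2
im=cv2.imread("pics/w3.png")
cv2.imwrite("pics/w3f.png",cv2.resize(im[190:340,200:440],None,fx=3.3,fy=3.3,interpolation=cv2.INTER_CUBIC))
from rig import env
import numpy as np
print(np.mean([env.calibration("wrist")["tool_from_camera"][:3,3] for _ in range(200)],0))
E
```

```text
[ 0.06830446  0.00152739 -0.13179655]
```

View pics/w3f.png

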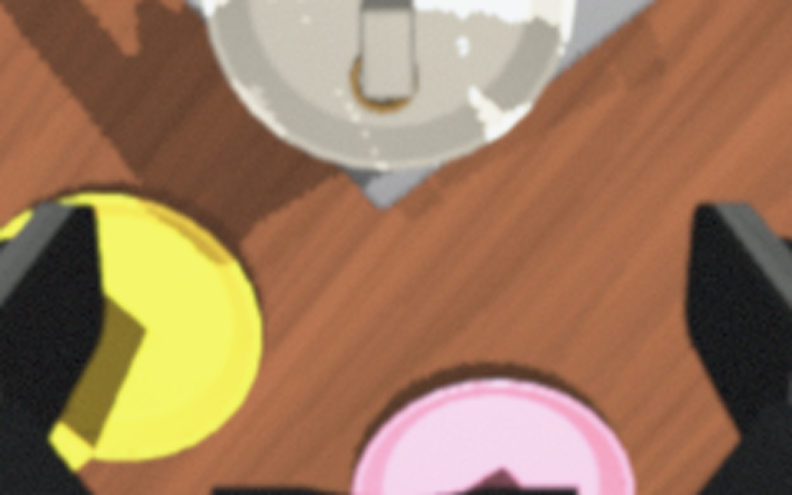

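Emit:
send_rows --targets '[[[0,-0.003,0.1,0,0,0,1],[0,-0.006,0.2,0,0,0,1],[0,-0.006,0.3,0,0,0,1],[0,-0.006,0.35,0,0,0,1],[0,-0.006,0.35,0,0,0,1]]]'

```text
time_s: 4.75
position: [0.5883, -0.1315, 0.1588]
eef_rot: [-179.9, -0.1, 127.0]
force: [-0.4, 0.3, -0.1]
gripper_width: 0.0852
```

```bash
python3 - <<'E'
from rig import env
from h import *
import cv2
o=env.get_obs();im=env.capture("wrist");print(o["time_s"],o["position"],o["eef_rot"],o["joints"])
cv2.imwrite("pics/w4.png",im)
cv2.imwrite("pics/w4c.png",cv2.resize(im[160:340,200:440],None,fx=3.3,fy=3.3,interpolation=cv2.INTER_CUBIC))
E
```

```text
4.75 [ 0.58830487 -0.13151415  0.15881857] [-1.79923673e+02 -1.16795638e-01  1.27016104e+02] [-2.00926908e+01  1.38067248e+01  9.53341772e+01 -7.05144454e-04
  7.09986207e+01 -5.71086425e+01]
```

View pics/w4c.png

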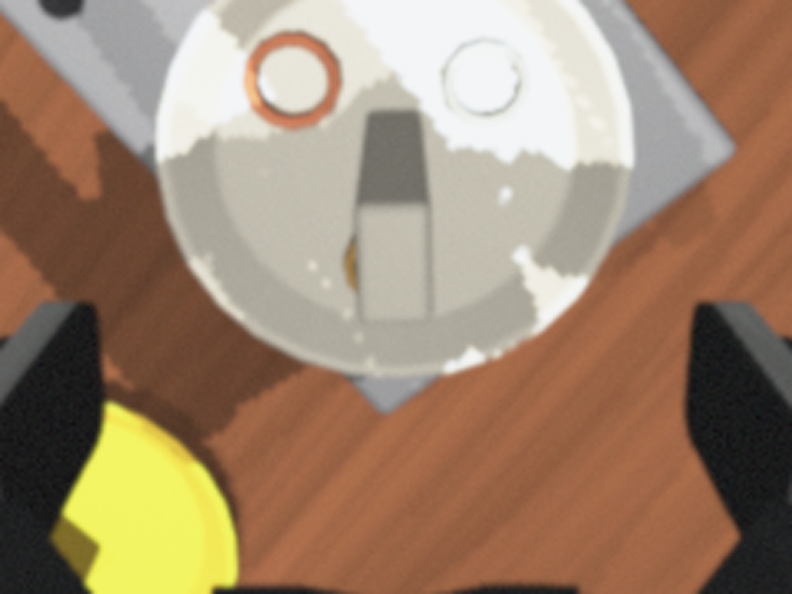

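Emit:
send_rows --targets '[[[0,0,0.08,0,0,0,1],[0,0,0.16,0,0,0,1],[0,0,0.24,0,0,0,1],[0,0,0.32,0,0,0,1],[0,0,0.32,0,0,0,1]]]' --grip_force 25

```text
time_s: 5.42
position: [0.5876, -0.1312, 0.0939]
eef_rot: [-179.9, -0.2, 127.0]
force: [0.3, 0.3, -0.1]
gripper_width: 0.0854
```

Emit:
send_rows --targets '[[[0,0,0,0,0,0,0.3],[0,0,0,0,0,0,-0.1],[0,0,0,0,0,0,-0.3],[0,0,0,0,0,0,-0.45],[0,0,0,0,0,0,-0.5]]]' --grip_force 25

```text
time_s: 6.05
position: [0.5891, -0.1318, 0.0965]
eef_rot: [180.0, 0.0, 127.0]
force: [0.4, 0.2, 0.6]
gripper_width: 0.0213
```

```bash
python3 - <<'E'
from rig import env
from h import *
import cv2
o=env.get_obs();im=env.capture("wrist");print(o["time_s"],o["position"],o["eef_rot"],o["force"],o["gripper_width"])
cv2.imwrite("pics/w5.png",im)
E
```

```text
6.05 [ 0.58908861 -0.13175642  0.09645544] [1.79991168e+02 1.10158003e-02 1.27022704e+02] [0.40155099 0.18441958 0.5998832 ] 0.02131568951836501
```

View pics/w5.png

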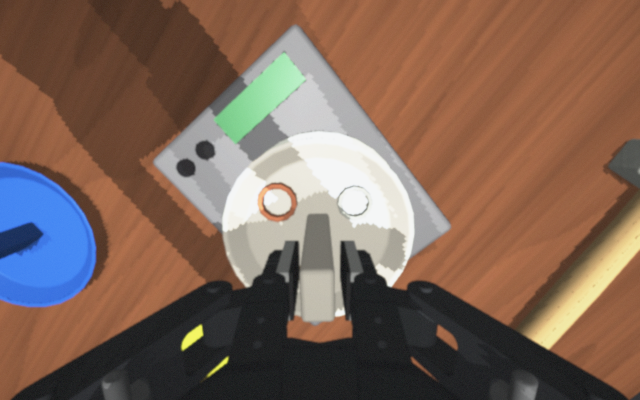

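Emit:
send_rows --targets '[[[0,-0.004,0,0,0,0,-0.5],[0,-0.004,0,0,0,0,-0.55],[0,-0.004,0,0,0,0,-0.55]]]' --grip_force 25

```text
time_s: 6.48
position: [0.5883, -0.1322, 0.0962]
eef_rot: [-180.0, -0.0, 127.0]
force: [0.1, -0.2, -0.1]
gripper_width: 0.0191
```

```bash
python3 - <<'E'
from rig import env
import cv2
im=env.capture("wrist");print(env.get_obs()["force"])
cv2.imwrite("pics/w6.png",cv2.resize(im[180:340,220:420],None,fx=3.7,fy=3.7,interpolation=cv2.INTER_CUBIC))
E
```

```text
[ 0.0594234   0.43393119 -0.34511283]
```

View pics/w6.png

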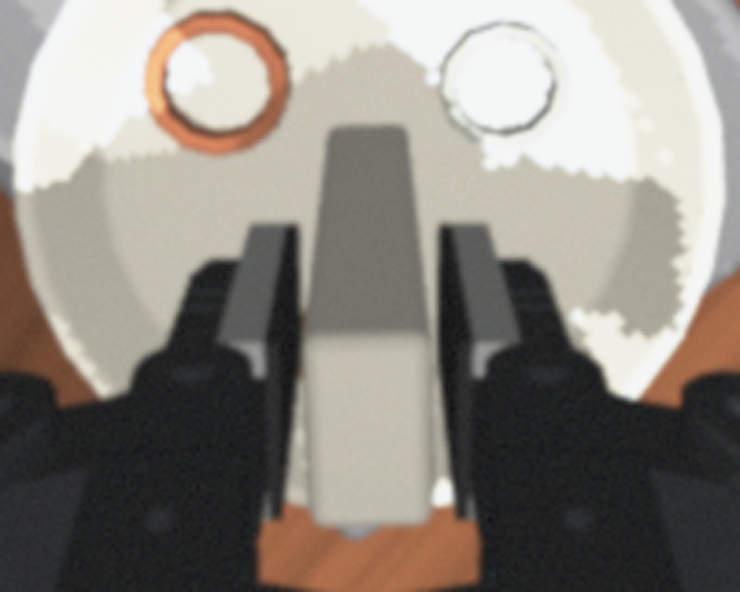

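Centred with equal gaps, and the pads are parallel to the flats. Closing gently.

Emit:
send_rows --targets '[[[0,0,0,0,0,0,-0.62],[0,0,0,0,0,0,-0.68],[0,0,0,0,0,0,-0.75],[0,0,0,0,0,0,-0.85],[0,0,0,0,0,0,-1]]]' --grip_force 25

```text
time_s: 7.15
position: [0.5885, -0.1323, 0.0964]
eef_rot: [180.0, 0.0, 127.0]
force: [-0.7, -0.2, 0.3]
gripper_width: 0.0136
```

Emit:
send_rows --targets '[[[0,0,0,0,0,0,-1],[0,0,0,0,0,0,-1],[0,0,0,0,0,0,-1]]]' --grip_force 25

```text
time_s: 7.52
position: [0.5885, -0.1323, 0.0964]
eef_rot: [180.0, 0.0, 127.0]
force: [0.3, -1.5, 0.4]
gripper_width: 0.0134
```

Emit:
send_rows --targets '[[[0,0,-0.005,0,0,0,-1],[0,0,-0.015,0,0,0,-1],[0,0,-0.03,0,0,0,-1],[0,0,-0.045,0,0,0,-1],[0,0,-0.05,0,0,0,-1]]]' --grip_force 25

```text
time_s: 8.15
position: [0.5886, -0.1323, 0.1067]
eef_rot: [180.0, 0.0, 127.0]
force: [0.4, -0.9, -2.2]
gripper_width: 0.0137
```

```bash
python3 - <<'E'
from rig import env
import cv2
im=env.capture("wrist");o=env.get_obs();print(o["force"],o["wrist_torque"],o["gripper_width"],o["position"])
cv2.imwrite("pics/w7.png",cv2.resize(im[100:340,170:470],None,fx=2.5,fy=2.5,interpolation=cv2.INTER_CUBIC))
im=env.capture("scene")
cv2.imwrite("pics/s7.png",cv2.resize(im[120:240,210:350],None,fx=4.5,fy=4.5,interpolation=cv2.INTER_CUBIC))
E
```

```text
[-1.90280271e-01  2.03834455e-03 -3.08357992e+00] [ 0.01051772 -0.06617205  0.07115994] 0.013324460952207339 [ 0.58863351 -0.1323467   0.10678148]
```

View pics/w7.png

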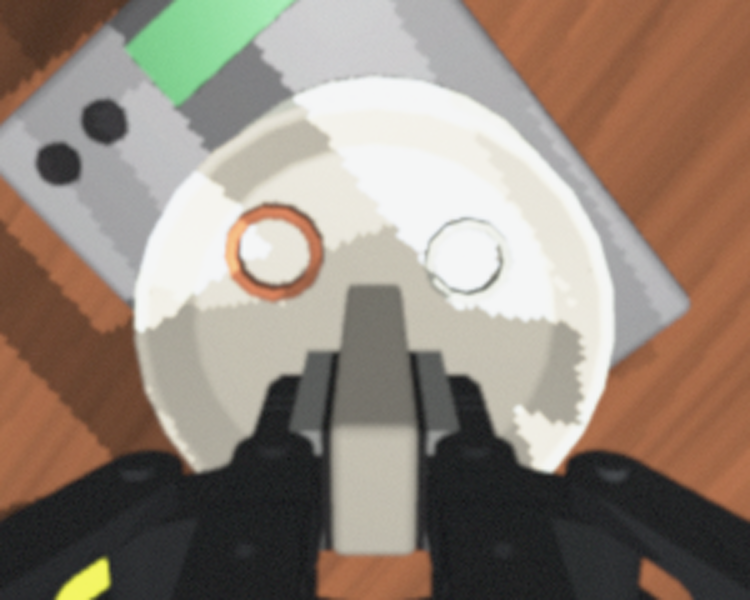

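View pics/s7.png

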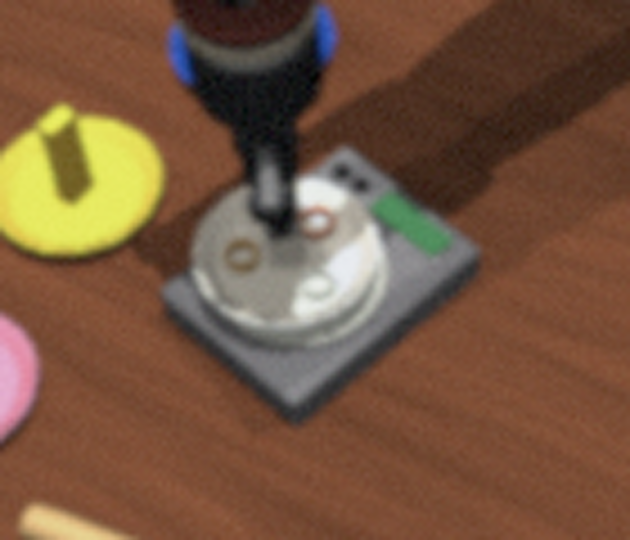

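Dish is off the pan by about 1 cm, carrying about 3 N, with the rings still in place and level. Continuing slowly.

Emit:
send_rows --targets '[[[0,0,-0.015,0,0,0,-1],[0,0,-0.04,0,0,0,-1],[0,0,-0.07,0,0,0,-1],[0,0,-0.1,0,0,0,-1],[0,0,-0.13,0,0,0,-1]]]'

```text
time_s: 8.88
position: [0.5885, -0.1323, 0.1329]
eef_rot: [180.0, 0.0, 127.0]
force: [0.0, 0.7, -2.9]
gripper_width: 0.0139
```

Emit:
send_rows --targets '[[[0,0,-0.03,0,0,0,-1],[0,0,-0.06,0,0,0,-1],[0,0,-0.09,0,0,0,-1],[0,0,-0.12,0,0,0,-1],[0,0,-0.15,0,0,0,-1]]]'

```text
time_s: 9.5
position: [0.5884, -0.1322, 0.1627]
eef_rot: [-180.0, -0.0, 127.0]
force: [-0.4, -0.1, -2.7]
gripper_width: 0.0137
```

Emit:
send_rows --targets '[[[0,0,-0.03,0,0,0,-1],[0,0,-0.06,0,0,0,-1],[0,0,-0.09,0,0,0,-1],[0,0,-0.12,0,0,0,-1],[0,0,-0.15,0,0,0,-1]]]'

```text
time_s: 10.12
position: [0.5884, -0.1323, 0.1927]
eef_rot: [-180.0, -0.0, 127.0]
force: [0.1, 0.3, -1.6]
gripper_width: 0.0138
```

Emit:
send_rows --targets '[[[0,0,-0.03,0,0,0,-1],[0,0,-0.06,0,0,0,-1],[0,0,-0.09,0,0,0,-1],[0,0,-0.11,0,0,0,-1],[0,0,-0.12,0,0,0,-1]]]'

```text
time_s: 10.75
position: [0.5885, -0.1323, 0.2166]
eef_rot: [180.0, 0.0, 127.0]
force: [0.4, -0.2, -3.4]
gripper_width: 0.0135
```

```bash
python3 - <<'E'
from rig import env
import cv2
im=env.capture("wrist");o=env.get_obs();print(o["time_s"],o["force"],o["wrist_torque"],o["gripper_width"],o["position"],o["eef_rot"])
cv2.imwrite("pics/w8.png",cv2.resize(im[100:340,170:470],None,fx=2.5,fy=2.5,interpolation=cv2.INTER_CUBIC))
im=env.capture("scene")
cv2.imwrite("pics/s8.png",cv2.resize(im[80:280,150:350],None,fx=3,fy=3,interpolation=cv2.INTER_CUBIC))
E
```

```text
10.8 [-0.19426001 -0.1368274  -2.69633185] [ 0.00614774 -0.02224651  0.03048425] 0.013839221897701027 [ 0.58852571 -0.13227772  0.21675233] [1.79982661e+02 2.12824918e-02 1.27019023e+02]
```

View pics/w8.png

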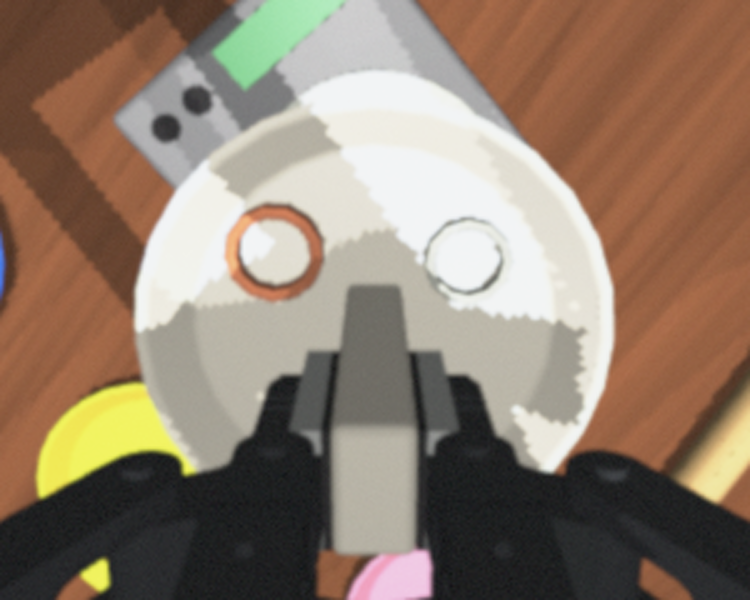

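View pics/s8.png

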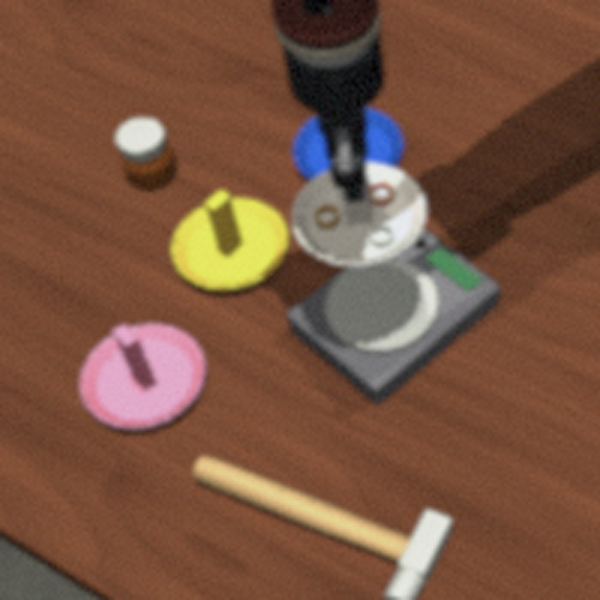

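Lifted 120 mm with no slip and all three rings in the dish. Now holding for more than 3 s.

Emit:
send_rows --targets '[[[0,0,0,0,0,0,-1],[0,0,0,0,0,0,-1],[0,0,0,0,0,0,-1],[0,0,0,0,0,0,-1],[0,0,0,0,0,0,-1]]]'

```text
time_s: 11.48
position: [0.5884, -0.1322, 0.2163]
eef_rot: [180.0, -0.0, 127.0]
force: [-0.3, 0.8, -2.5]
gripper_width: 0.0135
```

Emit:
send_rows --targets '[[[0,0,0,0,0,0,-1],[0,0,0,0,0,0,-1],[0,0,0,0,0,0,-1],[0,0,0,0,0,0,-1],[0,0,0,0,0,0,-1]]]'

```text
time_s: 12.1
position: [0.5884, -0.1322, 0.2163]
eef_rot: [-180.0, -0.0, 127.0]
force: [-0.5, -0.1, -2.1]
gripper_width: 0.0138
```

Emit:
send_rows --targets '[[[0,0,0,0,0,0,-1],[0,0,0,0,0,0,-1],[0,0,0,0,0,0,-1],[0,0,0,0,0,0,-1],[0,0,0,0,0,0,-1]]]'

```text
time_s: 12.72
position: [0.5884, -0.1323, 0.2163]
eef_rot: [180.0, 0.0, 127.0]
force: [0.7, 0.4, -2.2]
gripper_width: 0.0139
```

Emit:
send_rows --targets '[[[0,0,0,0,0,0,-1],[0,0,0,0,0,0,-1],[0,0,0,0,0,0,-1],[0,0,0,0,0,0,-1],[0,0,0,0,0,0,-1]]]'

```text
time_s: 13.35
position: [0.5884, -0.1322, 0.2163]
eef_rot: [180.0, 0.0, 127.0]
force: [-0.5, -0.3, -2.7]
gripper_width: 0.0134
```

Emit:
send_rows --targets '[[[0,0,0,0,0,0,-1],[0,0,0,0,0,0,-1],[0,0,0,0,0,0,-1],[0,0,0,0,0,0,-1],[0,0,0,0,0,0,-1]]]'

```text
time_s: 13.98
position: [0.5884, -0.1322, 0.2163]
eef_rot: [180.0, -0.0, 127.0]
force: [-0.4, -1.0, -2.8]
gripper_width: 0.0136
```

Emit:
send_rows --targets '[[[0,0,0,0,0,0,-1],[0,0,0,0,0,0,-1],[0,0,0,0,0,0,-1],[0,0,0,0,0,0,-1],[0,0,0,0,0,0,-1]]]'

```text
time_s: 14.6
position: [0.5884, -0.1323, 0.2163]
eef_rot: [180.0, 0.0, 127.0]
force: [-0.6, -0.1, -2.7]
gripper_width: 0.0135
```

```bash
python3 - <<'E'
from rig import env
import cv2
im=env.capture("scene");o=env.get_obs();print(o["time_s"],o["force"],o["gripper_width"],o["position"],o["eef_rot"])
cv2.imwrite("pics/s9.png",im)
E
```

```text
14.65 [ 1.41342159 -0.07367962 -2.04160196] 0.013751355784925146 [ 0.58838957 -0.13224586  0.21629806] [ 1.79998394e+02 -2.94647951e-05  1.27018891e+02]
```

View pics/s9.png

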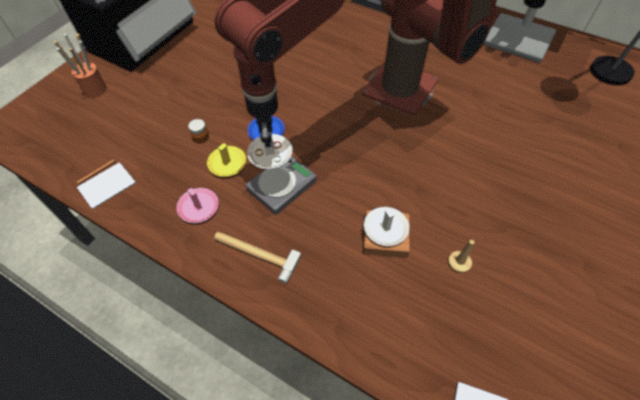

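The dish (270,152) hangs over the bare pan (277,182). The spare, hammer, cone and jar are where they were at the start.

```bash
python3 -c "
from rig import env
print(env.finish_job())"
```

```text
the job is handed in; nothing more can be done
None
```

I gripped the ringed dish by its post at 25 N and lifted it straight up 120 mm off the pan. I held it there, level and still, for about 3.9 s and handed the job in at about 14.7 s with the dish still held up.

**Last checks:**
- **Rings:** all three showed in the dish right after the lift. I did not zoom in on them again after the hold.
- **Grip:** the in-hand view was the same after the lift as at its start, so the dish did not slip or tilt. The opening stayed at about 13.7 mm.
- **Steadiness:** the tool tilt read under 0.1° and the position did not drift during the hold. The load was about 2 to 3 N, a little noisy.
- **Leaning on the scale:** the readings before the lift showed no downward push beyond noise (under about 1 N).
- **Other items:** the spare dish, hammer, cone, jar and coloured look-alikes looked unmoved.

**What disagreed:**
- **Wrist calibration:** it changed by about 2.5 mm between calls, so I centred the jaws on the post by sight.
- **Wrong turn:** I first turned the wrist the wrong way, well above the dish, and corrected it before going down.

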